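# Park the coarse drive of a tube reader with its folding crank

## Robot

A 6-joint arm with a two-finger parallel gripper is mounted at the origin on the work surface. World frame = base frame: x ahead of the robot, y to its left, z up, the work surface at z = 0. Lengths are in m, angles in rad, forces in N, time in s.
With the tool pointing down it reaches from about 0.35 to 0.775 m from the base axis. Payload 7.3 kg.
Tool frame: the origin (TCP) lies on the centre line of the jaws, within the pads' length; the fingertips stand 17 mm ahead of it and the grasp point (between the pads) lies 2 mm behind it (robot.tip_extent is the distance from the TCP to the fingertips, in m); z points along the fingers, y is the line along which they close (so a half turn about z gives the same grasp; the last joint's range is limited). The gripper opens to 92 mm and grips with 3 to 60 N. Pads are 19 mm wide; open, the fingers measure 130 mm over their backs; the gripper's body (75 mm by 190 mm) begins 47 mm behind the grasp point.
Start: joints at [-1.446, 0.342, 1.524, -0, 1.275, -0.146], TCP at [0.14, -0.506, 0.244] pointing down, gripper open.
Joint ranges: [-2.53, 2.53], [-0.77, 2.02], [0.04, 2.7], [-1, 4.14], [0.28, 2.66], [-3.11, 3.11]. Speed limits (rad/s): [2.57, 2.57, 3.14, 3.14, 3.14, 3.14].

## Interface

Orientations are given as [roll, pitch, yaw] about the fixed x, y, z axes, in that order (R = Rz(yaw) Ry(pitch) Rx(roll)).
In Python, from cell import robot gives the robot as it stands.
- The arm moves only by the tool step_arm, never from a script. Its argument "motion" is a list of rows, each a list of 2 entries, a list of its own where there are three numbers: the shift along the tool's x, y, z in units of 60 mm (1.0 is 60 mm), then the turn about the tool's z in rad. In form: [[[x, y, z], spin], ...]. A call has 1 to 10 rows; each row is the pose to reach, as a shift and turn from the pose commanded when the call began, along the tool's axes at that moment; what a row does not reach only later rows make up. A row lasts 1/8 s, in which the tool goes at most 62.5 mm and 10.7 degrees, less where a joint would pass 70% of its speed; a pose out of reach is approached as far as the arm can. A call with a gripper value outside its range is refused whole. "hand" is the closure in counts, from 0 (fully open) to 255 (shut), set as the call begins (left out, the last holds). The fingers move at their own pace and stop on an object; "squeeze" is the grip in N (left out, the last holds). Time passes only in rows, so rows that repeat a pose let the fingers close. It gives the time, the measured TCP pose, the force, the opening and the grip force at its end, in the units of the state.
- robot.observe(): the state, without advancing time (a new reading comes with each control period).
- robot.read_camera(name): name is "scene" or "top" or "wrist"; returns a dict with "pixels" (400x640x3 uint8, red, green, blue), "intrinsics" (3x3 intrinsics, pixels), "k1" (the pictures are not rectified: a ray, as slopes to the right and down, at radius r is drawn at 1 + k1 r^2 times it, then the intrinsics apply), "xyz" and "rotation" of the camera in the world; the wrist camera has in their place "T_tool_cam" (4x4, takes a point from camera to tool coordinates, whose origin is the TCP and whose axes are the flange's). Camera axes: x right, y up, looking along -z (the intrinsics and any distortion apply to the point x, -y, -z); pixel columns grow to the right and rows downward; lengths in m; the calibration is good to about 2 mm. A picture is of the moment at which its call begins: read the wrist's pose just before it. There is no depth.
- robot.hand_in(): hands the job in; it is judged then, once.
The state is a dict: "time": time; "qpos": joint angles; "qvel": joint speeds; "joint_efforts": joint torques, N m; "tool_pos": TCP position; "tool_rot": TCP orientation; "contact_force": force on the tool from outside, world axes, zero at the start; "torque": the same for the moment, N m; "opening": finger opening in m; "grip_force": force on a finger pad.
Only numpy, scipy, OpenCV 4.12 (cv2) and the standard library are available. Lean on these libraries where they do the work, as an engineer would, in place of code of your own. Each camera call takes 0.05 s, during which the arm holds its last target. There are 200 camera calls.

## Task

Park the tube reader's drive: swing the folded crank on the outer wheel up until it stands upright, and with it turn the outer wheel clockwise (seen from above) until you feel it press into its sprung end stop, without forcing the stop. The wheel must stay pressed into the stop; then fold the crank flat again and let go, leaving the inner fine knob at its setting and the rack, bottle and tip box undisturbed.

Things in the scene. Friction and masses are not known exactly. Their poses are not given: they have to be found in the camera images.
- reader: White bench tube reader with a low deck, top 70 mm above the table, 240 mm (its x) by 460 mm (its y). Origin on the table straight below the axis of the two concentric controls; z up. The deck spans y -125 to +335 mm; a hump with screen and keys, up to 115 mm high, stands at y beyond +165 mm.
- wheel_center (a point): Point on the shared upright axis of the two concentric controls, level with the outer wheel's top face (98 mm above the table; it does not turn). The outer coarse wheel is an aluminium disc 124 mm in diameter, 14 mm thick; it carries the folding crank. Turning it takes about 6 N at the crank, the same all the way; it stays where it is left.
- crank_pivot (a point): The crank's hinge, on the outer wheel between two steel cheeks (21 mm over all, rising 25 mm above the wheel's face): 52 mm from the wheel's axis, 16 mm above its face; goes round with the wheel. The hinge axis is level and points straight away from the wheel's axis, so the crank swings in the upright plane tangent to the wheel here.
- crank_end (a point): Centre of the crank's free end, 70 mm from crank_pivot. A straight round bar; its outer 50 mm is a black grip 12 mm in diameter. Folded, it lies level, its axis 16 mm above the wheel's face, along the tangent from the pivot in the counterclockwise sense (from above), overhanging the rim; upright, the end is straight above the pivot.
- crank (a joint): Fold angle of the crank (rad): 0 flat, 1.57 upright against its hinge stop. Pushing the upright crank clockwise (from above) holds it against that stop and turns the wheel; pushing its upper part counterclockwise folds it down. It stays at any angle by friction (about 1 N at its end), so it must be pushed all the way down to lie flat.
- coarse_wheel (a joint): Angle of the outer wheel (rad), growing clockwise seen from above. Its end stop lies 0.8 to 3 rad clockwise of where the wheel starts; the place differs every time and cannot be seen.
- end_stop (a joint): How far the wheel has pushed in the sprung stop hidden in the deck (rad of wheel turn); 0 until it is reached. On top of the 6 N friction the spring adds 0.77 N at the crank per 0.01 rad: 10 N in all at 0.05, 14 N at 0.1, 21 N at 0.2, which counts as forcing it. Let go, the wheel springs back to about 0.07 at most and stays.
- fine_mark (a point): Outer end of the white line on the inner fine knob's top, 15 mm from the axis, 130 mm above the table. The knob is a black knurled cylinder 34 mm in diameter, rising 32 mm above the wheel's face, on its own very easily turned shaft: it does not turn with the outer wheel, only when touched.
- tube_rack: Bystander: blue and white rack with test tubes, 236 x 96 mm, 100 mm high with tubes; origin under its centre. Leave alone.
- reagent_bottle: Bystander: white bottle, 64 mm in diameter, 130 mm high; origin under its centre. Leave alone.
- tip_box: Bystander: low grey and clear box, 80 x 118 mm, 63 mm high; origin under its centre. Leave alone.

How it is judged:
On the way, in this order (a step that is already met when the one before it is completed fails the run):
1. the crank is swung out upright (value of joint crank above 1.3 rad), for 0.1 s.
2. with the crank out, the outer wheel is turned clockwise into its end stop (value of joint end_stop above 0.03 rad and value of joint crank above 1.2 rad), for 0.1 s.
At the end, for the whole second after the job is handed in: The outer wheel is at rest against its end stop, pushing it in by at least 0.02 rad; the crank is folded flat (within 0.15 rad); the fine knob's mark is within 3 mm of where it was; rack, bottle and tip box are within 15 mm of where they were (value of joint end_stop above 0.02 rad and value of joint crank below 0.15 rad and distance of fine_mark from where it was at the start of the episode below 0.003 m and velocity of joint coarse_wheel between -0.05 and 0.05 rad/s and distance of each of tube_rack, reagent_bottle, tip_box from where it was at the start of the episode below 0.015 m); the robot touches nothing.
It fails at once if the end stop is forced (pushed in by more than 0.2 rad, about 21 N at the crank) (value of joint end_stop above 0.2 rad).
It fails at once if the fine knob is turned (its mark moves more than 3 mm) (distance of fine_mark from where it was at the start of the episode above 0.003 m).
It fails at once if a bystander is pushed or tipped over (distance of any of tube_rack, reagent_bottle, tip_box from where it was at the start of the episode above 0.015 m or angle between any of tube_rack, reagent_bottle's own z axis and vertical above 0.3 rad).
It also fails if it takes over 72 s, if anything falls off the work surface, if the arm or the gripper's body presses on something with over 40 N, if the wrist force passes 120 N, or if a joint passes its speed limit or range.

## Working session

There is one attempt and no reset: what is moved stays moved. The work goes in short steps, Python scripts to look and compute and a tool call to move; the robot and the scene stay as the last step left them, time stands still between calls to the robot, and variables do not carry over. Pictures are saved under pics/ and viewed, at most 10 in all, crops included, and the job is handed in when it is done.

Besides the shell and the picture viewer there is one more tool, called after ">>>" by a JSON object that holds its "method" and its "body". step_arm: Moves the arm, as the interface text tells. Its arguments: {"type":"object","properties":{"motion":{"type":"array"},"hand":{"type":"number"},"squeeze":{"type":"number"}},"required":["motion"]}

```bash
mkdir -p pics
cat > h.py <<'E'
import numpy as np, cv2
from cell import robot
from scipy.spatial.transform import Rotation as R
def cam(n):
    s=robot.observe(); c=robot.read_camera(n)
    if n=="wrist":
        T=np.array(c["T_tool_cam"]); Rt=R.from_euler('xyz',s["tool_rot"]).as_matrix()
        c["rotation"]=Rt@T[:3,:3]; c["xyz"]=Rt@T[:3,3]+np.array(s["tool_pos"])
    c["rotation"]=np.array(c["rotation"]); c["xyz"]=np.array(c["xyz"]); return c
def save(c,f): cv2.imwrite("pics/"+f,cv2.cvtColor(np.array(c["pixels"]),cv2.COLOR_RGB2BGR))
def ray(c,u,v):
    K=np.array(c["intrinsics"]); d=np.array([(u-K[0,2])/K[0,0],(v-K[1,2])/K[1,1]]); p=d.copy()
    for _ in range(20): p=d/(1+c["k1"]*(p@p))
    return c["rotation"]@np.array([p[0],-p[1],-1.])
def onz(c,u,v,z):
    d=ray(c,u,v); return c["xyz"]+d*(z-c["xyz"][2])/d[2]
def proj(c,P):
    q=c["rotation"].T@(np.array(P)-c["xyz"]); s=np.array([q[0],-q[1]])/-q[2]
    s=s*(1+c["k1"]*(s@s)); K=np.array(c["intrinsics"]); return K[0,0]*s[0]+K[0,2],K[1,1]*s[1]+K[1,2]
E
python3 - <<'E'
from h import *
for n in("top","scene"):
    c=cam(n); save(c,n+"0.png"); print(n,c["xyz"],c["rotation"].round(3).tolist())
s=robot.observe(); print(s)
E
```

```text
top [ 0.42516108 -0.0236757   1.04779203] [0.165, -0.021, -1.597]
scene [0.8821502  0.38485129 0.83678813] [0.631, -0.014, 2.553]
{'time': 0.1, 'qpos': array([-1.44603370e+00,  3.42639390e-01,  1.52489059e+00, -1.92071013e-05,
        1.27541117e+00, -1.46009972e-01]), 'qvel': array([-0.000429  , -0.00400588, -0.0022961 , -0.00053225, -0.00023871,
       -0.00045544]), 'joint_efforts': array([ 9.41384315e-04, -4.32006526e+01, -2.44694352e+01,  7.19039887e-02,
        5.26313356e-02, -4.78248592e-05]), 'tool_pos': array([ 0.14039431, -0.50553671,  0.24313232]), 'tool_rot': array([-3.14025583e+00, -1.78022977e-04,  2.70778086e-01]), 'contact_force': array([ 0.15528143, -0.25484647, -0.49514821]), 'torque': array([-0.01438908,  0.02860951,  0.04595011]), 'grip_force': 0.0, 'opening': 0.0916668979984038}
```

View pics/top0.png

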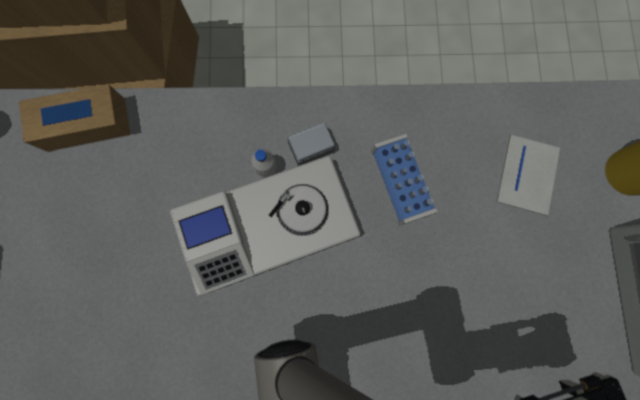

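View pics/scene0.png

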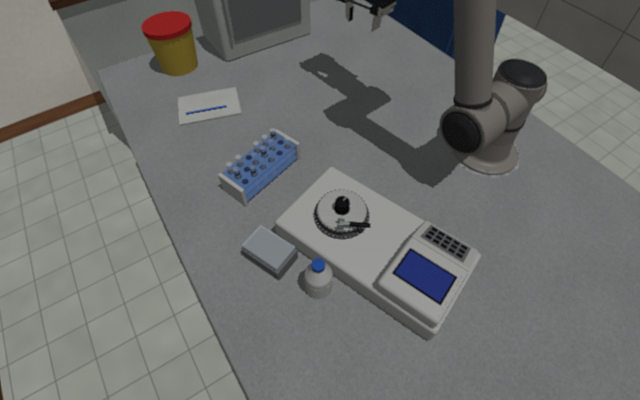

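The top view shows the wheel at about (303,208), with the folded crank running from about (289,197) to (271,215) and pointing to the image's lower left. In the scene view the crank runs from (340,225) to (368,225), with the bottle and tip box close by on the far side.

```bash
sed -i 's/c\["rotation"\]=np.array(c\["rotation"\]); /r=np.array(c["rotation"]); c["rotation"]=r if r.ndim==2 else R.from_euler("xyz",r).as_matrix(); /' h.py
python3 - <<'E'
from h import *
c=cam("top"); im=np.array(c["pixels"]).astype(int)
print("knobtop",onz(c,303,208,.13),"pivot",onz(c,288,197,.114),"end",onz(c,271,215,.114),"deckcorners",[onz(c,*p,.07).round(3).tolist() for p in((333,158),(360,236),(232,192))])
print("bottle",onz(c,261,155,.13),"box",onz(c,312,143,.063),"rack",onz(c,405,180,.08))
g=cv2.resize(np.array(c["pixels"])[150:265,230:370],None,fx=5,fy=5,interpolation=cv2.INTER_CUBIC)
cv2.imwrite("pics/crop1.png",g[:,:,::-1])
c=cam("scene")
print("knobtop",onz(c,342,201,.13),"end",onz(c,369,225,.114))
E
```

```text
knobtop [ 0.55575745 -0.01434851  0.13      ] pivot [0.58775264 0.02412215 0.114     ] end [0.5417675  0.06838766 0.114     ] deckcorners [[0.702, -0.1, 0.07], [0.485, -0.165, 0.07], [0.613, 0.178, 0.07]]
bottle [0.69712632 0.09170119 0.13      ] box [ 0.74904391 -0.04270361  0.063     ] rack [ 0.63354795 -0.29330342  0.08      ]
knobtop [ 0.56360992 -0.01118768  0.13      ] end [0.54311621 0.07124741 0.114     ]
```

View pics/crop1.png

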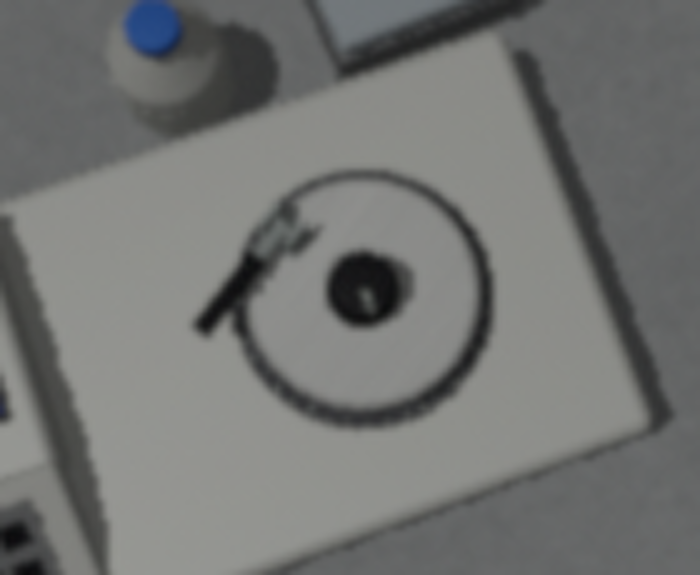

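```bash
cat >> h.py <<'E'
def rel(P,yaw=None):
    s=robot.observe(); Rt=R.from_euler('xyz',s["tool_rot"]).as_matrix()
    y0=s["tool_rot"][2]; d=Rt.T@(np.array(P)-s["tool_pos"])/.06
    return d.round(2).tolist(), None if yaw is None else round(float((y0-yaw+np.pi)%(2*np.pi)-np.pi),2)
E
python3 -c "
from h import *
print(rel((.54,.03,.26),2.4)); c=cam('wrist'); print(c['T_tool_cam'])"
```

```text
([8.8, -6.82, -0.27], -2.13)
[[ 4.28540943e-04  9.55609891e-01  2.94634608e-01  7.91799334e-02]
 [ 9.99999885e-01 -4.73131810e-04  8.00603293e-05  3.66146186e-04]
 [ 2.15907448e-04  2.94634540e-01 -9.55609984e-01 -1.40202451e-01]
 [ 0.00000000e+00  0.00000000e+00  0.00000000e+00  1.00000000e+00]]
```

>>> {"method": "step_arm", "body": {"motion": [[[0.8,-0.6,-0.05],-0.18],[[1.6,-1.2,-0.1],-0.36],[[2.4,-1.8,-0.2],-0.54],[[3.2,-2.4,-0.27],-0.72],[[4.0,-3.1,-0.27],-0.9],[[4.8,-3.7,-0.27],-1.08],[[5.5,-4.3,-0.27],-1.26],[[6.3,-4.9,-0.27],-1.44],[[7.1,-5.5,-0.27],-1.62],[[7.9,-6.1,-0.27],-1.8]], "hand": 0}}

```text
time: 1.5
tool_pos: [0.5003, -0.0246, 0.26]
tool_rot: [3.141, 0.001, 2.077]
contact_force: [1.0, -2.4, 1.2]
opening: 0.092
grip_force: 0.0
```

```bash
python3 -c "
from h import *
print(rel((.54,.03,.26),2.4))"
```

```text
([0.48, 1.02, -0.0], -0.32)
```

>>> {"method": "step_arm", "body": {"motion": [[[0.25,0.5,0],-0.16],[[0.5,1.0,0],-0.32],[[0.5,1.0,0],-0.32],[[0.5,1.0,0],-0.32]]}}

```text
time: 2.0
tool_pos: [0.5371, 0.0283, 0.2596]
tool_rot: [-3.141, -0.0, 2.389]
contact_force: [-0.7, -0.6, -0.3]
opening: 0.0921
grip_force: 0.0
```

```bash
python3 -c "
from h import *
c=cam('wrist'); save(c,'w1.png'); C=np.array([.558,-.013]);a=np.radians(47.5);r=np.array([np.cos(a),np.sin(a)]);t=np.array([-r[1],r[0]])
print(proj(c,[*C,.13]),proj(c,[*(C+.052*r),.114]),proj(c,[*(C+.052*r+.07*t),.114]))"
```

```text
(np.float64(299.74881790404856), np.float64(242.5677390757068)) (np.float64(358.8147049085861), np.float64(234.55130697342213)) (np.float64(360.9013197261253), np.float64(157.0089012957713))
```

View pics/w1.png

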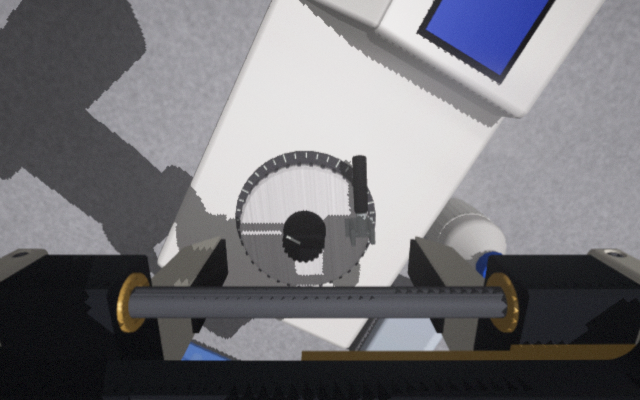

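The crank's grip runs from about (361,155) at its end to (361,213), with the cheeks around (361,230). The knob's top is centred near (305,240), the wheel spans columns 237–375, and the white mark points left.

```bash
python3 -c "
from h import *
c=cam('wrist')
K=onz(c,305,240,.13);E=onz(c,361,155,.114);B=onz(c,361.5,213,.114);W1=onz(c,237,217,.098);W2=onz(c,375,217,.098)
print(K,E,B,(W1+W2)/2,np.linalg.norm(W1-W2),np.linalg.norm(E-B))
C=K[:2]*.5+.5*(W1+W2)[:2]/2; t=(E-B)[:2];t/=np.linalg.norm(t); r=np.array([t[1],-t[0]]);print('t',t,np.degrees(np.arctan2(r[1],r[0])),'radial',(E[:2]-K[:2])@r,'tang',(E[:2]-K[:2])@t)
print((E[:2]-((W1+W2)/2)[:2])@r)
"
```

```text
[ 0.55939707 -0.00847646  0.13      ] [0.54039607 0.0734866  0.114     ] [0.57943077 0.04013647 0.114     ] [ 0.55280966 -0.00247763  0.098     ] 0.1282929380312904 0.051341398287942375
t [-0.76029688  0.64957575] 49.490376979713226 radial 0.04997367040302044 tang 0.06768761891502856
0.04969179013255736
```

```bash
python3 -c "
from h import *
print(rel((.5559,.0616,.122),2.426))"
```

```text
([0.16, 0.63, 2.3], -0.04)
```

>>> {"method": "step_arm", "body": {"motion": [[[0.16,0.63,0.5],-0.04],[[0.16,0.63,1.0],-0.04],[[0.16,0.63,1.5],-0.04],[[0.16,0.63,2.0],-0.04],[[0.16,0.63,2.3],-0.04],[[0.16,0.63,2.3],-0.04]]}}

```text
time: 2.85
tool_pos: [0.5553, 0.0619, 0.1209]
tool_rot: [-3.14, -0.002, 2.429]
contact_force: [0.2, 0.2, 0.3]
opening: 0.0919
grip_force: 0.0
```

>>> {"method": "step_arm", "body": {"motion": [[[0,0,0],0],[[0,0,0],0],[[0,0,0],0],[[0,0,0],0],[[0,0,0],0],[[0,0,0],0]], "hand": 215, "squeeze": 5}}

```text
time: 3.6
tool_pos: [0.5563, 0.0629, 0.1219]
tool_rot: [-3.142, 0.0, 2.431]
contact_force: [-0.2, 0.6, 0.9]
opening: 0.0362
grip_force: 0.0
```

```bash
python3 -c "
from h import *
c=cam('wrist'); save(c,'w2.png')"
```

```text
(no output)
```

View pics/w2.png

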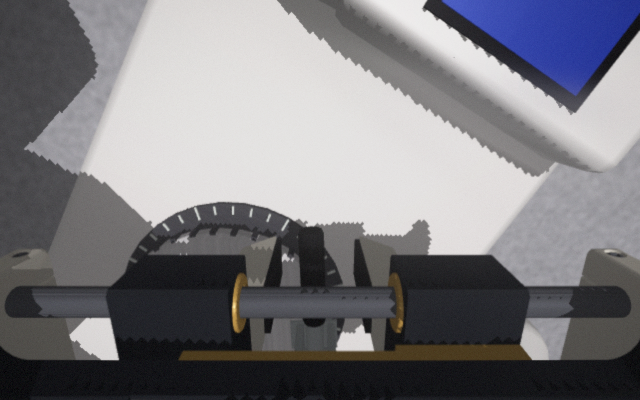

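The bar sits between the jaws near column 312, while the jaw centre is about 318. I'll shift about 3 mm inward and finish closing.

>>> {"method": "step_arm", "body": {"motion": [[[0,-0.05,0],0],[[0,-0.05,0],0],[[0,-0.05,0],0],[[0,-0.05,0],0],[[0,-0.05,0],0],[[0,-0.05,0],0],[[0,-0.05,0],0]], "hand": 255, "squeeze": 5}}

```text
time: 4.53
tool_pos: [0.5545, 0.0607, 0.1219]
tool_rot: [3.141, 0.0, 2.431]
contact_force: [2.1, 1.8, -1.2]
opening: 0.0121
grip_force: 5.0
```

>>> {"method": "step_arm", "body": {"motion": [[[-0.03,0.02,-0.22],0],[[-0.07,0.02,-0.33],0],[[-0.11,0.02,-0.42],0],[[-0.18,0.02,-0.51],0],[[-0.24,0.02,-0.59],0],[[-0.33,0.02,-0.66],0],[[-0.42,0.02,-0.72],0],[[-0.52,0.02,-0.77],0],[[-0.62,0.02,-0.8],0],[[-0.62,0.02,-0.8],0]]}}

```text
time: 5.78
tool_pos: [0.5844, 0.0367, 0.1705]
tool_rot: [3.141, 0.002, 2.43]
contact_force: [-1.9, -1.6, 3.7]
opening: 0.0112
grip_force: 5.0
```

>>> {"method": "step_arm", "body": {"motion": [[[-0.1,0,-0.02],0],[[-0.2,0,-0.03],0],[[-0.24,0,-0.03],0],[[-0.26,0,-0.03],0],[[-0.26,0,-0.03],0]]}}

```text
time: 6.4
tool_pos: [0.5957, 0.0271, 0.172]
tool_rot: [3.141, 0.001, 2.431]
contact_force: [-0.2, 0.9, 3.5]
opening: 0.0118
grip_force: 5.0
```

Run:
```python
from h import *
c=cam('scene'); g=np.array(c["pixels"])[140:270,270:420]; cv2.imwrite("pics/s2.png",cv2.resize(g,None,fx=5,fy=4,interpolation=cv2.INTER_CUBIC)[:,:,::-1])
```

```text
(no output)
```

View pics/s2.png

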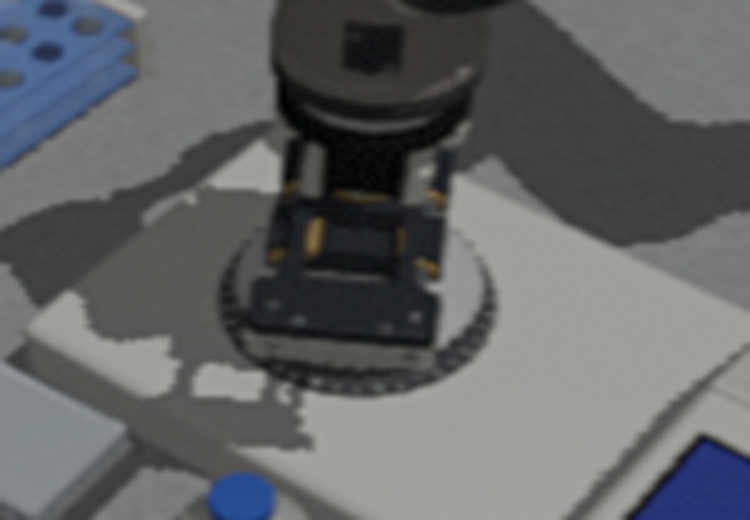

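The gripper hides the crank from the scene camera, and nothing lies folded over the rim any more. I'll push a little to feel whether the hinge stop is reached.

>>> {"method": "step_arm", "body": {"motion": [[[-0.04,0,0],0],[[-0.08,0,0],0],[[-0.08,0,0],0],[[-0.08,0,0],0]], "squeeze": 20}}

```text
time: 6.95
tool_pos: [0.5986, 0.0246, 0.1719]
tool_rot: [3.141, -0.001, 2.431]
contact_force: [-1.8, 3.3, 5.7]
opening: 0.0107
grip_force: 20.0
```

>>> {"method": "step_arm", "body": {"motion": [[[0,0,0],0],[[0,0,0],0],[[0,0,0],0],[[0,0,0],0]], "hand": 160}}

```text
time: 7.45
tool_pos: [0.5987, 0.0237, 0.1715]
tool_rot: [-3.141, -0.0, 2.431]
contact_force: [1.2, -0.3, -0.0]
opening: 0.0343
grip_force: 0.0
```

```bash
python3 -c "
from h import *
c=cam('wrist'); save(c,'w3.png')"
```

```text
(no output)
```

View pics/w3.png

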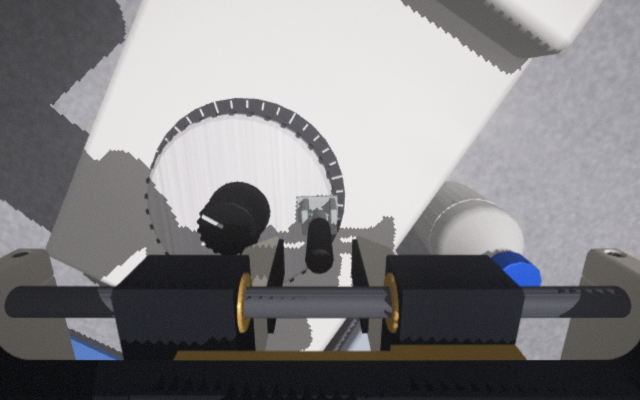

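The crank is upright: its end is at about (319,262) and the cheeks are below it at (317,213). The knob's top is near (212,232).

```bash
python3 -c "
from h import *
c=cam('wrist'); s=robot.observe(); E=onz(c,320,261,.184);K=onz(c,226,229,.13)
print(E,K,s['tool_pos'],rel(E))
c0=np.array([.5595,-.0105]);d=E[:2]-c0;print(np.linalg.norm(d),np.degrees(np.arctan2(d[1],d[0])))"
```

```text
[0.58900334 0.03267341 0.184     ] [ 0.56070591 -0.01264034  0.13      ] [0.59878539 0.02377206 0.17158207] ([0.22, 0.01, -0.21], None)
0.05229139738818581 55.65253748527429
```

>>> {"method": "step_arm", "body": {"motion": [[[0.1,0,0],0],[[0.2,0,0],0],[[0.2,0,0.1],-0.18],[[0.2,0,0.1],-0.36],[[0.2,0,0.1],-0.54],[[0.2,0,0.1],-0.72],[[0.2,0,0.1],-0.9],[[0.2,0,0.1],-1.08],[[0.2,0,0.1],-1.26],[[0.2,0,0.1],-1.44]]}}

```text
time: 8.8
tool_pos: [0.5894, 0.0321, 0.1658]
tool_rot: [3.142, -0.0, -2.406]
contact_force: [-0.1, 1.0, 0.0]
opening: 0.0342
grip_force: 0.0
```

>>> {"method": "step_arm", "body": {"motion": [[[0,0,0],-0.14],[[0,0,0],-0.14],[[0,0,0],-0.14]]}}

```text
time: 9.18
tool_pos: [0.5896, 0.0319, 0.1657]
tool_rot: [-3.142, -0.0, -2.275]
contact_force: [-0.4, 0.1, 0.4]
opening: 0.0341
grip_force: 0.0
```

```bash
python3 -c "
from h import *
c=cam('wrist'); save(c,'w4.png')"
```

```text
(no output)
```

View pics/w4.png

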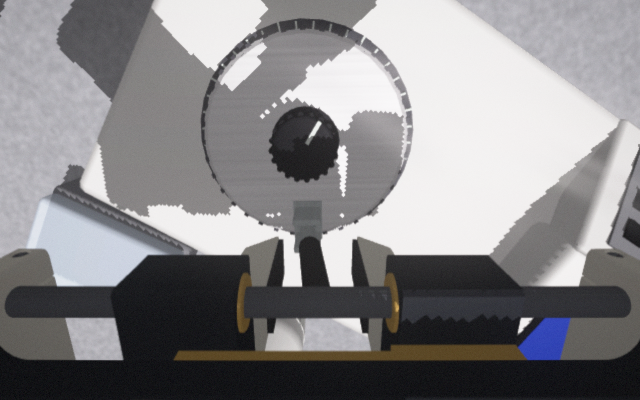

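The crank stands at (310,235)–(318,285), leaning slightly counterclockwise, and is between the jaws. The mark still points to the upper right of the knob, as it did before in the world frame. I'll close the jaws along the tangent and begin turning.

>>> {"method": "step_arm", "body": {"motion": [[[0,0,0],0],[[0,0,0],0],[[0,0,0],0],[[0,0,0],0],[[0,0,0],0]], "hand": 255, "squeeze": 20}}

```text
time: 9.85
tool_pos: [0.591, 0.0306, 0.1659]
tool_rot: [-3.138, 0.001, -2.273]
contact_force: [3.8, -4.3, -2.2]
opening: 0.0118
grip_force: 19.7
```

>>> {"method": "step_arm", "body": {"motion": [[[0,-0.04,0],0],[[0,-0.08,0],0],[[0,-0.12,0],0.05],[[0.01,-0.16,0],0.1],[[0.01,-0.16,0],0.1],[[0.01,-0.16,0],0.1]]}}

```text
time: 10.6
tool_pos: [0.596, 0.0263, 0.1657]
tool_rot: [3.139, 0.0, -2.371]
contact_force: [-1.6, 5.5, 2.8]
opening: 0.0115
grip_force: 20.0
```

```bash
cat >> h.py <<'E'
C=np.array([.5595,-.0105])
def rep():
    s=robot.observe(); y=s["tool_rot"][2]; x=np.array([np.cos(y),np.sin(y)]); yy=np.array([x[1],-x[0]]); F=np.array(s["contact_force"])[:2]; d=np.array(s["tool_pos"])[:2]-C
    print("t",s["time"],"yaw",round(y,3),"Ft",(F@yy).round(1),"Fx(in)",(F@x).round(1),"r",np.linalg.norm(d).round(4),"phi tool",round((y+np.pi+np.pi)%(2*np.pi)-np.pi,3),"phi pos",np.arctan2(d[1],d[0]).round(3),"z",s["tool_pos"][2].round(4),"q6",s["qpos"][5].round(2),"g",s["grip_force"])
E
python3 -c "
from h import *
rep()"
```

```text
t 10.6 yaw -2.371 Ft 5.0 Fx(in) -2.7 r 0.0518 phi tool 0.771 phi pos 0.789 z 0.1657 q6 -2.43 g 19.998259842395782
```

>>> {"method": "step_arm", "body": {"motion": [[[0.003,-0.069,0],0.08],[[0.011,-0.138,0],0.16],[[0.025,-0.206,0],0.24],[[0.044,-0.273,0],0.32],[[0.068,-0.338,0],0.4],[[0.068,-0.338,0],0.4],[[0.068,-0.338,0],0.4]]}}

```text
time: 11.48
tool_pos: [0.6085, 0.009, 0.1658]
tool_rot: [3.14, 0.002, -2.771]
contact_force: [2.8, 5.4, -0.5]
opening: 0.0116
grip_force: 20.0
```

```bash
python3 -c "
from h import *
rep()"
```

```text
t 11.475 yaw -2.771 Ft 4.0 Fx(in) -4.6 r 0.0527 phi tool 0.37 phi pos 0.379 z 0.1658 q6 -2.05 g 20.00056117773056
```

>>> {"method": "step_arm", "body": {"motion": [[[-0.01,-0.069,0],0.08],[[-0.01,-0.138,0],0.16],[[0.01,-0.206,0],0.24],[[0.025,-0.256,0],0.3],[[0.025,-0.256,0],0.3],[[0.025,-0.256,0],0.3]]}}

```text
time: 12.22
tool_pos: [0.6127, -0.006, 0.1658]
tool_rot: [3.14, 0.002, -3.071]
contact_force: [3.7, 5.0, -0.5]
opening: 0.0115
grip_force: 20.0
```

```bash
python3 -c "
from h import *
rep()"
```

```text
t 12.225 yaw -3.071 Ft 4.8 Fx(in) -4.0 r 0.0534 phi tool 0.07 phi pos 0.085 z 0.1658 q6 -1.78 g 20.000592470169067
```

>>> {"method": "step_arm", "body": {"motion": [[[0,-0.03,0],0.035],[[0.002,-0.061,0],0.07],[[0.005,-0.091,0],0.105],[[0.008,-0.121,0],0.14],[[0.008,-0.121,0],0.14],[[0.008,-0.121,0],0.14]]}}

```text
time: 12.98
tool_pos: [0.613, -0.0131, 0.1658]
tool_rot: [3.139, 0.002, 3.072]
contact_force: [4.1, 5.5, -1.6]
opening: 0.0117
grip_force: 20.0
```

```bash
python3 -c "
from h import *
rep()"
```

```text
t 12.975 yaw 3.072 Ft 5.8 Fx(in) -3.7 r 0.0536 phi tool -0.07 phi pos -0.048 z 0.1658 q6 -1.65 g 20.000601410865784
```

>>> {"method": "step_arm", "body": {"motion": [[[-0.01,-0.03,0],0.035],[[-0.01,-0.061,0],0.07],[[-0.01,-0.091,0],0.105],[[-0.01,-0.121,0],0.14],[[-0.01,-0.121,0],0.14],[[-0.01,-0.121,0],0.14]]}}

```text
time: 13.72
tool_pos: [0.6125, -0.0203, 0.1657]
tool_rot: [3.139, 0.001, 2.932]
contact_force: [2.6, 5.7, 0.3]
opening: 0.0113
grip_force: 20.0
```

```bash
python3 -c "
from h import *
rep()"
```

```text
t 13.725 yaw 2.932 Ft 6.1 Fx(in) -1.4 r 0.0539 phi tool -0.209 phi pos -0.184 z 0.1657 q6 -1.52 g 20.000767707824707
```

>>> {"method": "step_arm", "body": {"motion": [[[0,-0.03,0],0.035],[[0,-0.061,0],0.07],[[0,-0.091,0],0.105],[[0,-0.121,0],0.14],[[0,-0.121,0],0.14],[[0,-0.121,0],0.14]]}}

```text
time: 14.48
tool_pos: [0.6109, -0.0274, 0.1658]
tool_rot: [3.139, 0.0, 2.792]
contact_force: [1.9, 6.0, 0.7]
opening: 0.0117
grip_force: 20.0
```

```bash
python3 -c "
from h import *
rep()"
```

```text
t 14.475 yaw 2.792 Ft 6.3 Fx(in) 0.2 r 0.0541 phi tool -0.35 phi pos -0.318 z 0.1658 q6 -1.39 g 20.000683665275574
```

>>> {"method": "step_arm", "body": {"motion": [[[0,-0.03,0],0.035],[[0.002,-0.061,0],0.07],[[0.005,-0.091,0],0.105],[[0.008,-0.121,0],0.14],[[0.008,-0.121,0],0.14],[[0.008,-0.121,0],0.14]]}}

```text
time: 15.22
tool_pos: [0.6082, -0.0342, 0.1657]
tool_rot: [3.139, 0.0, 2.652]
contact_force: [3.7, 5.8, 0.0]
opening: 0.0116
grip_force: 20.0
```

```bash
python3 -c "
from h import *
rep()"
```

```text
t 15.225 yaw 2.652 Ft 6.9 Fx(in) -0.6 r 0.0542 phi tool -0.49 phi pos -0.453 z 0.1657 q6 -1.27 g 20.000321567058563
```

>>> {"method": "step_arm", "body": {"motion": [[[0,-0.03,0],0.035],[[0.002,-0.061,0],0.07],[[0.005,-0.091,0],0.105],[[0.008,-0.121,0],0.14],[[0.008,-0.121,0],0.14],[[0.008,-0.121,0],0.14]]}}

```text
time: 15.98
tool_pos: [0.6046, -0.0405, 0.1658]
tool_rot: [3.139, 0.001, 2.512]
contact_force: [2.6, 4.4, -0.4]
opening: 0.0114
grip_force: 20.0
```

```bash
python3 -c "
from h import *
rep()"
```

```text
t 15.975 yaw 2.512 Ft 5.1 Fx(in) 0.5 r 0.0542 phi tool -0.63 phi pos -0.587 z 0.1658 q6 -1.14 g 20.00028669834137
```

>>> {"method": "step_arm", "body": {"motion": [[[0,-0.03,0],0.035],[[0.002,-0.061,0],0.07],[[0.005,-0.091,0],0.105],[[0.008,-0.121,0],0.14],[[0.008,-0.121,0],0.14],[[0.008,-0.121,0],0.14]]}}

```text
time: 16.73
tool_pos: [0.6001, -0.0464, 0.1658]
tool_rot: [3.139, 0.001, 2.372]
contact_force: [3.6, 3.5, -1.9]
opening: 0.0115
grip_force: 20.0
```

```bash
python3 -c "
from h import *
rep()"
```

```text
t 16.725 yaw 2.372 Ft 5.0 Fx(in) -0.1 r 0.0542 phi tool -0.77 phi pos -0.724 z 0.1658 q6 -1.01 g 20.000092685222626
```

>>> {"method": "step_arm", "body": {"motion": [[[0,-0.03,0],0.035],[[0.002,-0.061,0],0.07],[[0.005,-0.091,0],0.105],[[0.008,-0.121,0],0.14],[[0.008,-0.121,0],0.14],[[0.008,-0.121,0],0.14]]}}

```text
time: 17.48
tool_pos: [0.5949, -0.0514, 0.1658]
tool_rot: [3.139, 0.001, 2.232]
contact_force: [5.5, 3.7, -1.2]
opening: 0.0115
grip_force: 20.0
```

```bash
python3 -c "
from h import *
rep()"
```

```text
t 17.475 yaw 2.232 Ft 6.6 Fx(in) -0.5 r 0.0541 phi tool -0.91 phi pos -0.858 z 0.1658 q6 -0.88 g 20.000015795230865
```

>>> {"method": "step_arm", "body": {"motion": [[[0,-0.03,0],0.035],[[0.002,-0.061,0],0.07],[[0.005,-0.091,0],0.105],[[0.008,-0.121,0],0.14],[[0.008,-0.121,0],0.14],[[0.008,-0.121,0],0.14]]}}

```text
time: 18.23
tool_pos: [0.589, -0.0557, 0.1658]
tool_rot: [3.139, 0.001, 2.092]
contact_force: [5.6, 3.0, -3.1]
opening: 0.0115
grip_force: 20.0
```

```bash
python3 -c "
from h import *
rep()"
```

```text
t 18.225 yaw 2.092 Ft 6.4 Fx(in) -0.2 r 0.054 phi tool -1.05 phi pos -0.993 z 0.1658 q6 -0.75 g 19.999878108501434
```

>>> {"method": "step_arm", "body": {"motion": [[[0,-0.03,0],0.035],[[0.002,-0.061,0],0.07],[[0.005,-0.091,0],0.105],[[0.008,-0.121,0],0.14],[[0.008,-0.121,0],0.14],[[0.008,-0.121,0],0.14]]}}

```text
time: 18.98
tool_pos: [0.5825, -0.0591, 0.1658]
tool_rot: [3.138, 0.001, 1.952]
contact_force: [6.5, 3.4, -2.7]
opening: 0.0114
grip_force: 20.0
```

```bash
python3 -c "
from h import *
rep()"
```

```text
t 18.975 yaw 1.952 Ft 7.3 Fx(in) 0.7 r 0.0538 phi tool -1.19 phi pos -1.129 z 0.1658 q6 -0.61 g 19.999684989452362
```

>>> {"method": "step_arm", "body": {"motion": [[[0,-0.03,0],0.035],[[0.002,-0.061,0],0.07],[[0.004,-0.087,0],0.1],[[0.004,-0.087,0],0.1],[[0.004,-0.087,0],0.1]]}}

```text
time: 19.6
tool_pos: [0.5777, -0.0609, 0.1658]
tool_rot: [3.138, 0.001, 1.852]
contact_force: [6.3, 1.3, -2.4]
opening: 0.0115
grip_force: 20.0
```

```bash
python3 -c "
from h import *
rep()"
```

```text
t 19.6 yaw 1.852 Ft 6.4 Fx(in) -0.5 r 0.0536 phi tool -1.29 phi pos -1.224 z 0.1658 q6 -0.52 g 19.99920755624771
```

>>> {"method": "step_arm", "body": {"motion": [[[0,-0.03,0],0.035],[[0.002,-0.061,0],0.07],[[0.005,-0.091,0],0.105],[[0.008,-0.121,0],0.14],[[0.008,-0.121,0],0.14],[[0.008,-0.121,0],0.14]]}}

```text
time: 20.35
tool_pos: [0.5706, -0.0627, 0.1658]
tool_rot: [3.138, 0.001, 1.712]
contact_force: [6.5, 0.6, -3.3]
opening: 0.0115
grip_force: 20.0
```

```bash
python3 -c "
from h import *
rep()"
```

```text
t 20.35 yaw 1.712 Ft 6.6 Fx(in) -0.4 r 0.0534 phi tool -1.43 phi pos -1.361 z 0.1658 q6 -0.38 g 19.998380541801453
```

>>> {"method": "step_arm", "body": {"motion": [[[0,-0.03,0],0.035],[[0.002,-0.061,0],0.07],[[0.005,-0.091,0],0.105],[[0.008,-0.121,0],0.14],[[0.008,-0.121,0],0.14],[[0.008,-0.121,0],0.14]]}}

```text
time: 21.1
tool_pos: [0.5645, -0.0635, 0.1658]
tool_rot: [3.135, 0.001, 1.572]
contact_force: [10.5, -0.1, -5.5]
opening: 0.0117
grip_force: 20.0
```

```bash
python3 -c "
from h import *
rep()"
```

```text
t 21.1 yaw 1.572 Ft 10.5 Fx(in) -0.1 r 0.0532 phi tool -1.57 phi pos -1.477 z 0.1658 q6 -0.25 g 19.997210651636124
```

The force rose to 10.5 N and the tool lagged, so the stop is reached. One small further push.

>>> {"method": "step_arm", "body": {"motion": [[[0,-0.02,0],0.025],[[0.001,-0.043,0],0.05],[[0.001,-0.043,0],0.05],[[0.001,-0.043,0],0.05]]}}

```text
time: 21.6
tool_pos: [0.5626, -0.0635, 0.1659]
tool_rot: [3.134, 0.001, 1.522]
contact_force: [12.6, 0.3, -8.0]
opening: 0.0115
grip_force: 20.0
```

```bash
python3 -c "
from h import *
rep()"
```

```text
t 21.6 yaw 1.522 Ft 12.6 Fx(in) 0.9 r 0.0531 phi tool -1.62 phi pos -1.512 z 0.1659 q6 -0.2 g 19.997402876615524
```

>>> {"method": "step_arm", "body": {"motion": [[[0,-0.015,0],0.015],[[0.001,-0.03,0],0.03],[[0.001,-0.03,0],0.03],[[0.001,-0.03,0],0.03]]}}

```text
time: 22.1
tool_pos: [0.5613, -0.0634, 0.1659]
tool_rot: [3.132, 0.0, 1.492]
contact_force: [15.6, 0.2, -8.8]
opening: 0.0114
grip_force: 20.0
```

```bash
python3 -c "
from h import *
rep()"
```

```text
t 22.1 yaw 1.492 Ft 15.5 Fx(in) 1.4 r 0.053 phi tool -1.65 phi pos -1.537 z 0.1659 q6 -0.17 g 19.99676674604416
```

>>> {"method": "step_arm", "body": {"motion": [[[0,0,0],0],[[0,0,0],0],[[0,0,0],0],[[0,0,0],0],[[0,0,0],0]], "hand": 150}}

```text
time: 22.72
tool_pos: [0.5572, -0.063, 0.1657]
tool_rot: [-3.141, 0.0, 1.491]
contact_force: [-0.6, -0.2, -0.2]
opening: 0.0379
grip_force: 0.0
```

>>> {"method": "step_arm", "body": {"motion": [[[0,0,-0.5],0],[[0,0,-1.0],0],[[0,0,-1.3],0.1],[[0,0,-1.3],0.2]]}}

```text
time: 23.22
tool_pos: [0.558, -0.0632, 0.2455]
tool_rot: [3.138, 0.0, 1.288]
contact_force: [-0.7, -0.6, 0.3]
opening: 0.0378
grip_force: 0.0
```

```bash
python3 -c "
from h import *
rep()
c=cam('wrist'); save(c,'w5.png')"
```

```text
t 23.225 yaw 1.288 Ft -0.5 Fx(in) -0.7 r 0.0527 phi tool -1.854 phi pos -1.598 z 0.2455 q6 0.03 g 0.0
```

View pics/w5.png

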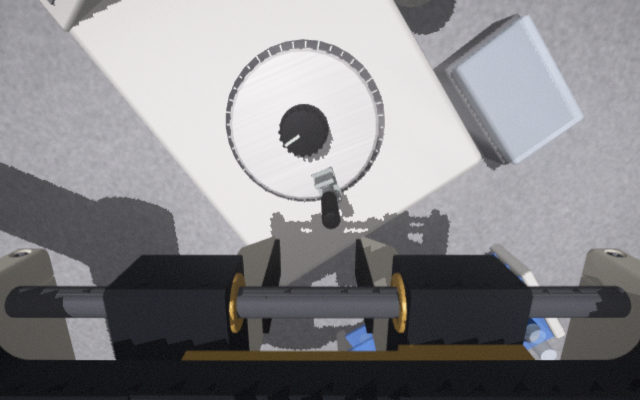

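The crank is upright and free: cheeks at about (325,180), end at about (331,220). The knob's top is near (300,132).

```bash
python3 -c "
from h import *
c=cam('wrist'); E=onz(c,331,218,.184);P=onz(c,325,178,.123);K=onz(c,300,131,.13);print(E,P,K)
for k in (P,E):
  d=k[:2]-C; print(np.linalg.norm(d),np.arctan2(d[1],d[0]))
print(rel((.53,-.064,.24),0.0))"
```

```text
[ 0.56652544 -0.06174179  0.184     ] [ 0.56711129 -0.05116733  0.123     ] [ 0.55972918 -0.0104855   0.13      ]
0.04137345898055457 -1.3857771293773835
0.051721151395388014 -1.4345421381461774
([-0.14, -0.43, 0.07], 1.29)
```

>>> {"method": "step_arm", "body": {"motion": [[[-0.1,-0.26,0],0.15],[[-0.1,-0.26,0],0.3],[[-0.1,-0.26,0],0.45],[[-0.1,-0.26,0],0.6],[[-0.1,-0.26,0],0.75],[[-0.1,-0.26,0],0.9],[[-0.1,-0.26,0],1.05],[[-0.1,-0.26,0],1.15],[[-0.1,-0.26,0],1.15]], "hand": 255, "squeeze": 10}}

```text
time: 24.45
tool_pos: [0.5406, -0.0644, 0.2434]
tool_rot: [-3.141, 0.001, 0.144]
contact_force: [-0.2, -0.4, 0.1]
opening: 0.0006
grip_force: 0.0
```

```bash
python3 -c "
from h import *
print(robot.observe()['opening']);rep()
p=np.array([.5665,-.0617]);t=np.array([.99,.136])
print(rel((*(p-.025*t),.186)))
for L,a in((55,90),(55,75),(55,60),(55,45),(55,30),(57,15),(60,0)):
  a=np.radians(a);q=L*np.array([np.cos(a),np.sin(a)])+6*np.array([-np.sin(a),np.cos(a)])
  print(rel((*(p+(q[0]-9.5)/1e3*t),.114+q[1]/1e3+.017),.136))"
```

```text
0.0006103844557124757
t 24.45 yaw 0.144 Ft 0.3 Fx(in) -0.3 r 0.0571 phi tool -2.998 phi pos -1.909 z 0.2434 q6 1.17 g 0.0
([0.02, 0.01, 0.96], None)
([0.18, 0.02, 0.96], 0.01)
([0.42, 0.02, 0.96], 0.01)
([0.65, 0.02, 1.03], 0.01)
([0.85, 0.02, 1.15], 0.01)
([1.02, 0.02, 1.33], 0.01)
([1.17, 0.02, 1.53], 0.01)
([1.28, 0.02, 1.77], 0.01)
```

>>> {"method": "step_arm", "body": {"motion": [[[0,0.02,0.5],0],[[0,0.02,0.93],0],[[0.1,0.02,0.93],0],[[0.2,0.02,0.93],0],[[0.3,0.02,0.94],0],[[0.42,0.02,0.95],0],[[0.54,0.02,0.98],0],[[0.65,0.02,1.02],0],[[0.75,0.02,1.08],0],[[0.85,0.02,1.14],0]]}}

```text
time: 25.7
tool_pos: [0.5918, -0.0584, 0.1749]
tool_rot: [3.142, 0.0, 0.141]
contact_force: [-0.5, -1.0, 0.6]
opening: 0.0001
grip_force: 0.5
```

>>> {"method": "step_arm", "body": {"motion": [[[0.09,0,0.08],0],[[0.17,0,0.18],0],[[0.25,0,0.28],0],[[0.32,0,0.38],0],[[0.38,0,0.5],0],[[0.38,0,0.5],0]]}}

```text
time: 26.45
tool_pos: [0.614, -0.0551, 0.1445]
tool_rot: [-3.141, 0.001, 0.141]
contact_force: [0.5, 0.0, -0.4]
opening: -0.0002
grip_force: 0.0
```

Run:
```python
from h import *
rep()
c=cam('scene'); g=np.array(c["pixels"])[140:270,270:420]; cv2.imwrite("pics/s3.png",cv2.resize(g,None,fx=5,fy=4,interpolation=cv2.INTER_CUBIC)[:,:,::-1])
```

```text
t 26.45 yaw 0.141 Ft 0.0 Fx(in) 0.5 r 0.0704 phi tool -3.001 phi pos -0.686 z 0.1445 q6 1.22 g 0.0
```

View pics/s3.png

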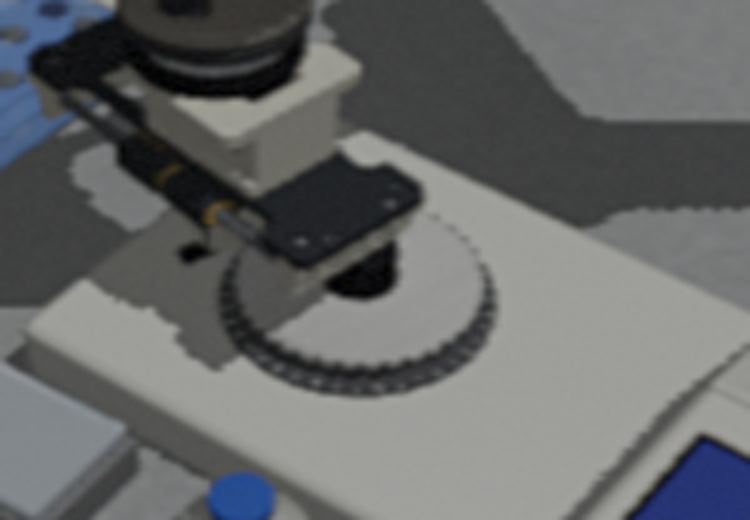

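The black crank end shows beyond the fingers at about (195,252), nearly flat. I'll press down the rest of the way.

>>> {"method": "step_arm", "body": {"motion": [[[0.03,0,0.05],0],[[0.06,0,0.1],0],[[0.06,0,0.13],0],[[0.06,0,0.13],0],[[0.06,0,0.13],0]]}}

```text
time: 27.12
tool_pos: [0.6175, -0.0548, 0.1375]
tool_rot: [3.142, 0.0, 0.141]
contact_force: [0.6, -0.5, 0.7]
opening: 0.001
grip_force: 0.0
```

>>> {"method": "step_arm", "body": {"motion": [[[0,0,0.02],0],[[0,0,0.04],0],[[0,0,0.04],0],[[0,0,0.04],0]]}}

```text
time: 27.62
tool_pos: [0.6179, -0.0547, 0.1367]
tool_rot: [3.141, -0.002, 0.141]
contact_force: [-3.8, 0.7, 9.5]
opening: 0.0004
grip_force: 4.5
```

>>> {"method": "step_arm", "body": {"motion": [[[0,0,-0.2],0],[[0,0,-0.4],0],[[0.4,0,-0.4],0],[[0.75,0,-0.4],0],[[0.75,0,-0.1],0],[[0.75,0,0.24],0],[[0.75,0,0.24],0],[[0.75,0,0.24],0]]}}

```text
time: 28.62
tool_pos: [0.6626, -0.0486, 0.1218]
tool_rot: [3.141, -0.001, 0.141]
contact_force: [0.3, 0.5, 0.2]
opening: 0.0005
grip_force: 0.0
```

Run:
```python
from h import *
s=robot.observe();print(s['tool_pos'],s['contact_force'])
c=cam('top'); im=np.array(c['pixels']).astype(int)
# dark pixels near expected crank
for v in range(188,240,2): print(v,''.join('#' if im[v,u].sum()<130 else '+' if im[v,u].sum()<250 else '.' for u in range(270,345)))
print(proj(c,(.5665,-.0617,.114)),proj(c,(.636,-.052,.114)))
```

```text
[ 0.66264995 -0.04857234  0.12180841] [0.29910769 0.53442118 0.15332108]
188 ......+++++............++++++.+++...............+++++++.+....+++++.........
190 ......+++++.++++++++++++++++++++++++++++++++++.++++++++++++++++++..........
192 .....+++++++++++++++.++.++.++++++++++++++++++++++++++++++++++++++..........
194 .....+++++++++++++++++.+.++++++++++++++++++++++++++++++++++++++++..........
196 ....+++++++++++++++.......+++++++++++++++++++++++++++++++++++++++..........
198 ....++++++++++++..........++++++++++++++++++++++++++++++++++++++..........+
200 ...++++++++++++............+++++++++++++++++++++++++++++++++++++..........+
202 ..++++++++++++............++++++++++++++++++++++++++++++++++++++..........+
204 .+++++++++++..............+++++++++++++++++++++++++++++++++++++..........++
206 +++++++++++...............+++++++++++++++++++++++++++++++++++++..........++
208 +++++++++++................++.++++++++++++++++++++++++++++++++++........+++
210 +++++++++.....................++++++++++++++++++++++++++++++++++........+++
212 +++++++........................++++++++++++++++++++++++++++++++
[... 480 characters left out ...]
+++++.......
226 +............................+++++++++++++++++++++++++++++++++++...........
228 .+...........................+++++++++++++++++++++++++++++++++++...........
230 .............................+++++++++++++++++++++++++++++++++++...........
232 +...........................++++++++++++++++++++++++++++++++++++...........
234 .............................+++++++++++++++++++++++++++++++++++...........
236 ............................++++++++++++++++++++++++++++++++++++...........
238 ............................+++++++++++++++++++++++++++++++++++............
(np.float64(321.2722351898194), np.float64(204.34690963955302)) (np.float64(316.8186627930464), np.float64(178.23111053882175))
```

>>> {"method": "step_arm", "body": {"motion": [[[-0.1,0,0],0],[[-0.2,0,0],0],[[-0.2,0,0],0],[[-0.2,0,0],0]]}}

```text
time: 29.18
tool_pos: [0.6504, -0.0502, 0.121]
tool_rot: [3.141, -0.0, 0.141]
contact_force: [1.1, 0.5, -0.1]
opening: 0.0008
grip_force: 0.0
```

>>> {"method": "step_arm", "body": {"motion": [[[-0.02,0,0],0],[[-0.04,0,0],0],[[-0.04,0,0],0],[[-0.04,0,0],0]]}}

```text
time: 29.68
tool_pos: [0.6479, -0.0505, 0.1207]
tool_rot: [3.141, 0.0, 0.141]
contact_force: [0.3, 0.4, -0.7]
opening: 0.0006
grip_force: 0.0
```

>>> {"method": "step_arm", "body": {"motion": [[[-0.02,0,0],0],[[-0.04,0,0],0],[[-0.04,0,0],0],[[-0.04,0,0],0]]}}

```text
time: 30.18
tool_pos: [0.647, -0.0507, 0.1213]
tool_rot: [3.141, -0.004, 0.141]
contact_force: [6.2, 1.0, -1.1]
opening: 0.0006
grip_force: 2.9
```

>>> {"method": "step_arm", "body": {"motion": [[[-0.01,0,0],0],[[-0.03,0,0],0],[[-0.03,0,0],0],[[-0.03,0,0],0]]}}

```text
time: 30.68
tool_pos: [0.6466, -0.0511, 0.1219]
tool_rot: [3.14, -0.008, 0.141]
contact_force: [9.8, 0.9, -1.8]
opening: 0.0007
grip_force: 4.7
```

>>> {"method": "step_arm", "body": {"motion": [[[-0.01,0,0],0],[[-0.02,0,0],0],[[-0.02,0,0],0],[[-0.02,0,0],0]]}}

```text
time: 31.18
tool_pos: [0.6462, -0.0515, 0.1223]
tool_rot: [3.139, -0.01, 0.141]
contact_force: [12.1, 0.0, -0.2]
opening: 0.0007
grip_force: 5.8
```

```bash
python3 -c "
from h import *
print(robot.observe()['tool_pos'],robot.observe()['contact_force'])"
```

```text
[ 0.64620267 -0.05150939  0.12231445] [12.05647313  0.04246011 -0.17567889]
```

>>> {"method": "step_arm", "body": {"motion": [[[-0.01,0,0],0],[[-0.02,0,0],0],[[-0.02,0,0],0]]}}

```text
time: 31.55
tool_pos: [0.6458, -0.052, 0.1227]
tool_rot: [3.138, -0.011, 0.141]
contact_force: [14.7, -0.9, -0.2]
opening: 0.0007
grip_force: 6.7
```

>>> {"method": "step_arm", "body": {"motion": [[[0.1,0,0],0],[[0.3,0,0],0],[[0.5,0,0],0],[[0.5,0,-0.8],0],[[0.3,0,-1.6],0],[[-0.5,0,-2.0],0],[[-1.0,0,-2.2],0],[[-1.0,0,-2.2],0]]}}

```text
time: 32.55
tool_pos: [0.5807, -0.06, 0.2543]
tool_rot: [3.141, -0.001, 0.14]
contact_force: [-0.3, -1.2, -1.1]
opening: 0.0007
grip_force: 0.0
```

Run:
```python
from h import *
c=cam('wrist'); im=np.array(c['pixels']).astype(int); s=robot.observe(); print(s['tool_pos'],s['tool_rot'],s['contact_force'])
for n,p in dict(C=(*C,.13),piv=(.5665,-.0617,.114),end=(.636,-.052,.114),up=(.5665,-.0617,.184)).items(): print(n,np.round(proj(c,p)))
u,v=np.round(proj(c,(.60,-.057,.114))).astype(int)
for y in range(v-70,v+71,4): print(y,''.join('#' if im[y,x].sum()<130 else '+' if im[y,x].sum()<300 else '.' for x in range(max(0,u-110),min(640,u+111),2)))
```

```text
[ 0.58156926 -0.05989245  0.25339292] [ 3.14128069e+00 -5.45454654e-04  1.40307621e-01] [-0.30799336 -0.30498576 -0.4415632 ]
C [253. 211.]
piv [316. 205.]
end [317. 121.]
up [316. 239.]
96 ...............................................................................................................
100 ...............................................................................................................
104 ...............................................................................................................
108 ...............................................................................................................
112 ...............................................................................................................
116 .......................................................................................................++.++++.
120 ..........................................................................................................+.+++
124 ...........................+++.++++++....................+++++....................................
[... 2561 characters left out ...]
++++
216 ................+++++++++..+++++++++.............................................................++++++++++++++
220 ..................+++++++..+++++++..........................++....................................+.+++++++++++
224 .....................+++++..++++...........................++.....................................+++++++++++++
228 ........................+.........................................................................++++.++++++++
232 .........................................................+........................................+++++++++++++
236 ..................................................................................................+++++++++++++
```

The crank images flat, with its end at row 124 against a predicted 121. The arm is clear, and the last push reached 14.7 N in the clockwise sense.

```bash
python3 -c "
from cell import robot
print(robot.hand_in())"
```

```text
the job is handed in; nothing more can be done
None
```

I handed the job in, but no verdict came back: by force readings and camera, the wheel is pressed into its stop (last push about 14.7 N, under the 21 N limit), the crank is folded flat, and the gripper was clear of everything at the last look; I saw no contact with the knob, rack, bottle or tip box but did not re-measure them at the end.

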